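# Read the shade of a fired test disc with the contact shade meter

### The job

Draw the shade meter (the pen-like instrument) out of its holster and first zero it: lower it upright into the calibration port of its dock so that the sprung orange nose stands on the white tile and is pushed in about halfway for a moment, then lift it out again. Next stand it square on the sloping face of the ceramic disc that carries the red ring, nose inside the ring, and press lightly so that the nose is again about halfway in: never hard, never on the other two discs, and without disturbing the things standing round about. Finish like that: the program ends with the robot still holding the meter steady on the ringed spot.

Things in the scene. Friction and masses are not known exactly. Their poses are not given: they have to be found in the camera images.
- meter: loose, 0.15 kg; shade meter, an ivory pen-like instrument 133 mm long. Origin: mouth of the nose when fully out; z up to its dark end cap. Nose z 0 to 12 mm, dark round neck (13 to 18 mm dia) to 38 mm, then the grip, a rectangular shell 28 (own x) by 32 mm (own y) up to 133 mm, screen on its -x side. Starts upright in the dock's holster, the shell's top 69 mm standing free above the rim
- meter_grip (a point): point on the meter's axis where it is best taken, 99 mm above the meter's origin (34 mm below the top); axes as the meter's
- nose (a joint): how far the orange nose (10 mm dia tube) is pushed into the meter against its spring, m: 0 fully out, 0.008 hard on its stop. The spring gives about 0.5 N at first touch and 0.6 N more per mm (about 3 N at halfway, 0.004)
- nose_tip (a point): centre of the nose's mouth, moves in with the nose; z up the instrument
- dock: fixed; the meter's ivory dock, foot 92 (own x) by 152 mm (own y), 18 mm high, origin under its centre on the worktop. Holster at own y +38 mm: tower 58 by 62 mm, rim 84 mm high, pocket 32 by 36 mm, 26 mm deep (2 mm play round the shell), so that the meter, which hangs through its floor, must rise 65 mm to come clear. Calibration port on a dark 50 mm square plinth 32 mm high at own y -40 mm
- port (a point): centre of the white tile at the bottom of the calibration port, 26 mm above the worktop; the port is a round hole 18 mm wide and 6 mm deep with a steel ring round its mouth; axes as the dock's, z up
- sample_block: fixed; grey wedge for test discs, 80 by 140 mm, origin on the worktop under the centre of its face; the face slopes 20 degrees (0.35 rad) down to its front (own -x), face centre 36 mm high. Three discs in a row along its own y, 42 mm apart. Near the work stand a dome mixer (0.36 m high, between robot and dock), a curing box right of it as high, a tall furnace behind on the left
- disc_marked: the fixed ceramic disc with a red ring (about 21 mm inside width, 25 mm outside) drawn on it; 34 mm dia, its face 2 mm proud of the grey face. It may sit in any of the three places. Origin at the centre of its upper face, axes as the sample block's (not tilted)
- spot (a point): centre of the red ring, on the disc's upper face; z is the outward normal of the sloping face, along which the meter must stand
- disc_light: fixed disc like it, lighter, without a ring; not to be touched; origin at the centre of its upper face
- disc_dark: fixed disc like it, darker, without a ring; not to be touched; origin at the centre of its upper face
- bur_block: bystander: block with burs standing in it, 34 by 74 by 46 mm, origin under its centre
- dappen_2: bystander: small white ceramic dish, 32 mm dia, 20 mm high, origin under its centre
- monomer: bystander: brown bottle with white cap, 42 mm dia, 98 mm high, origin under its centre
- model_7: bystander: stone model of a jaw, 45 by 56 by 33 mm, origin under its centre

How it is judged:
By the outcome, as a careful person would: the job done as asked, in the order asked, and still so for the second after the job is handed in, while the arm keeps its last pose, push and grip.
It also fails if it takes over 58 s, if anything falls off the work surface, if the arm or the gripper's body presses on something with over 40 N, if the wrist force passes 120 N, or if a joint passes its speed limit or range.

### The arm

A 6-joint arm with a two-finger parallel gripper is mounted at the origin on a cart in front of the work surface, level with it; the furniture and walls round the work are solid. World frame = base frame: x ahead of the robot, y to its left, z up, the work surface at z = 0. Lengths are in mm, angles in rad, forces in N, time in s.
With the tool pointing down it reaches from about 300 to 850 mm from the base axis. Payload 5.4 kg.
Tool frame: the origin (TCP) lies midway between the tips of the shut fingers; the grasp point (between the pads) lies ctrl.tcp_to_grasp behind it (ctrl.tcp_to_grasp is the distance from the TCP to the grasp point, in mm); z points along the fingers, y is the line along which they close (so a half turn about z gives the same grasp; the last joint's range is limited). The gripper opens to 85 mm and grips with 20 to 120 N. Pads are 22 mm wide; open, the fingers measure 114 mm over their backs; the gripper's body (76 mm by 85 mm) begins 54 mm behind the grasp point. The pads swing forward as they close: fully open they stand 13 mm farther back than shut.
Start: joints at [1.054, 0.158, 1.597, -0, 1.386, -0.21], TCP at [173.665, 548.13, 231.299] pointing down, gripper open.
Joint ranges: [-2.91, 2.91], [-0.94, 2.29], [0.18, 2.7], [-1.29, 4.43], [0.17, 2.64], [-3, 3]. Speed limits (rad/s): [2.57, 2.57, 3.14, 3.14, 3.14, 3.14].

### API

Orientations are given as a unit quaternion [w, x, y, z].
In Python, from workcell import ctrl gives the robot as it stands.
- The arm moves only by the shell command python3 steer.py, which reads ROWS from standard input. ROWS is a JSON object whose key "deltas" holds a list of rows, 1 to 5 of them, each of 7 numbers: dx, dy, dz in mm, then a rotation vector rx, ry, rz in rad, then the finger opening in mm; each row is the pose to reach, as a shift and turn from the pose commanded when the command began, along the tool's axes at that moment; what a row does not reach only later rows make up. A row lasts 1/10 s, in which the tool goes at most 50 mm and 0.15 rad, less where a joint would pass 70% of its speed; a pose out of reach is approached as far as the arm can. The fingers move at their own pace and stop on an object; the grip force is fixed at half the most. Time passes only in rows, so rows that do not move let the fingers close. It prints the time, the measured TCP pose, the force, the opening and the grip force at its end. Input that does not fit is refused with a message, and nothing moves.
- ctrl.sense(): the state, without advancing time (a new reading comes with each control period).
- ctrl.camera(name): name is "scene" or "top" or "wrist"; returns a dict with "pixels" (480x640x3 uint8, red, green, blue), "fx", "fy", "cx", "cy" (pixels), "origin" and "orientation" of the camera in the world. Camera axes: x right, y down, z forward; pixel columns grow to the right and rows downward; lengths in mm; the calibration is good to about 2 mm. A picture is of the moment at which its call begins. There is no depth.
- ctrl.close_job(): hands the job in; it is judged then, once.
The state is a dict: "time_s": time; "joints": joint angles; "qd": joint speeds; "effort": joint torques, N m; "position": TCP position; "orientation": TCP orientation; "force": force on the tool from outside, world axes, zero at the start; "ft_torque": the same for the moment, N m; "finger_gap": finger opening in mm; "grip_force": force on a finger pad.
Only numpy, scipy, OpenCV 4.12 (cv2) and the standard library are available. Lean on these libraries where they do the work, as an engineer would, in place of code of your own. Each camera call takes 0.05 s, during which the arm holds its last target. There are 200 camera calls.

## Working session

There is one attempt and no reset: what is moved stays moved. The work goes in short steps, Python scripts to look and compute and a shell command to move; the robot and the scene stay as the last step left them, time stands still between calls to the robot, and variables do not carry over. Pictures are saved under pics/ and viewed, at most 10 in all, crops included, and the job is handed in when it is done.

```bash
ls; mkdir -p pics; cat > h.py <<'E'
import numpy as np, cv2
from scipy.spatial.transform import Rotation as R
from workcell import ctrl
def rot(q): return R.from_quat([q[1],q[2],q[3],q[0]]).as_matrix()
def ray(c,u,v):
    d=rot(c["orientation"])@np.array([(u-c["cx"])/c["fx"],(v-c["cy"])/c["fy"],1]); return np.array(c["origin"],float),d/np.linalg.norm(d)
def onz(c,u,v,z):
    o,d=ray(c,u,v); return o+d*(z-o[2])/d[2]
def proj(c,p):
    q=rot(c["orientation"]).T@(np.array(p,float)-np.array(c["origin"])); return np.array([c["fx"]*q[0]/q[2]+c["cx"],c["fy"]*q[1]/q[2]+c["cy"]])
def tri(rs):
    A=np.zeros((3,3));b=np.zeros(3)
    for o,d in rs:
        P=np.eye(3)-np.outer(d,d);A+=P;b+=P@o
    p=np.linalg.solve(A,b); return p,[np.linalg.norm((np.eye(3)-np.outer(d,d))@(p-o)) for o,d in rs]
def shot(name,f):
    c=ctrl.camera(name); c["pixels"]=np.array(c["pixels"]); cv2.imwrite("pics/%s.png"%f,c["pixels"][:,:,::-1]); np.save("pics/%s.npy"%f,c,allow_pickle=True); return c
def load(f): return np.load("pics/%s.npy"%f,allow_pickle=True).item()
E
python3 - <<'E'
from h import *
for n in("scene","top","wrist"):
    c=shot(n,n+"0"); print(n,c["fx"],c["cx"],c["cy"],c["origin"],c["orientation"])
    print(rot(c["orientation"])[:,2])
print(ctrl.sense(),ctrl.tcp_to_grasp)
E
```

```text
pics
steer.py
workcell.py
scene 516.3688041029002 315.69675227704136 244.18966697350865 [457.59035801 788.82259119 820.75306972] [ 0.01557729 -0.02018809  0.89746568 -0.44034661]
[ 0.04573968 -0.78976299 -0.61170443]
top 487.7947335176627 311.51346536116733 247.11448103012515 [ 475.34191489 -156.24822713 1158.7647046 ] [-0.02069463  0.71318854 -0.70051564  0.01454912]
[ 0.04974635  0.00913457 -0.99872011]
wrist 357.11977248878515 325.55463353072327 235.5208673295651 [110.70162797 568.30163426 373.6871947 ] [0.1076042  0.79956486 0.58579604 0.07720342]
[ 0.24952651 -0.08162215 -0.96492194]
{'time_s': 0.15, 'joints': array([ 1.05388790e+00,  1.58888643e-01,  1.59794116e+00,  7.54350859e-06,
        1.38623569e+00, -2.10085267e-01]), 'qd': array([-9.10667589e-05, -1.08530124e-03, -6.17504061e-03,  6.21170903e-06,
       -2.44736232e-04, -3.02896917e-04]), 'effort': array([ 1.53406249e-04, -3.96377957e+01, -3.31785572e+01, -1.57225513e-04,
        5.40560373e-03,  1.19172448e-06]), 'position': array([173.44006951, 547.72443985, 230.55279314]), 'orientation': array([-2.65294184e-04,  1.52811173e-01,  9.88255131e-01, -6.86980947e-04]), 'force': array([-0.52363676, -0.42948574, -0.16044418]), 'ft_torque': array([-0.02124557, -0.0431645 ,  0.02547066]), 'grip_force': 0.0, 'finger_gap': 85.72735712364046} 18.700000000000003
```

View pics/scene0.png

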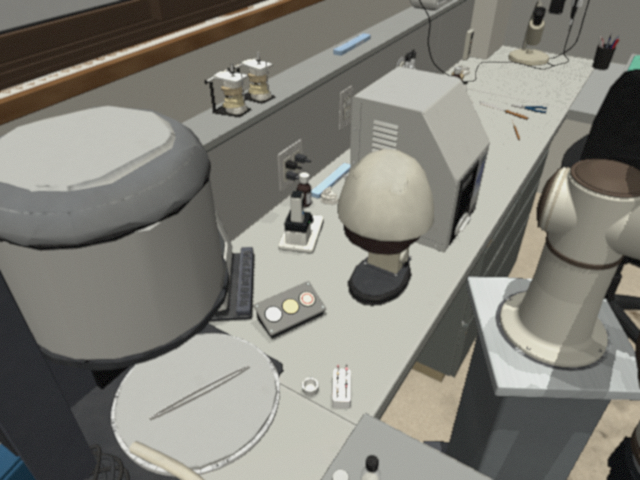

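View pics/top0.png

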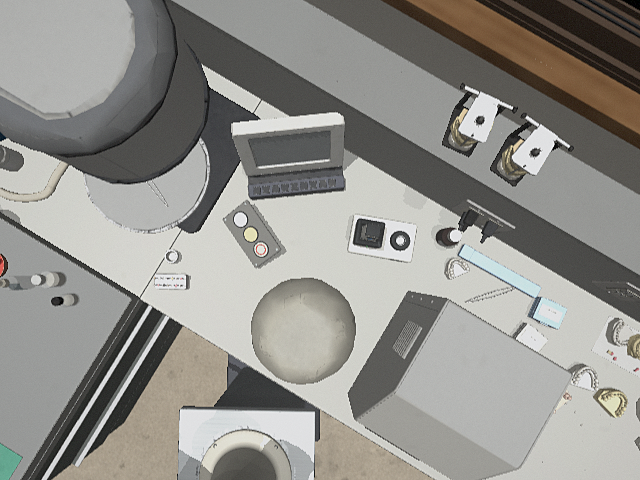

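Scene shows the block with the discs (red ring ≈ (307,298)) and the dock ≈ (300,230). Top shows the ring ≈ (261,250), the other discs ≈ (240,219) and (250,234), the holster/meter ≈ (368,233), the port ≈ (400,241) and the mixer dome ≈ (303,330). Next I get coarse positions and enlarged crops.

```bash
python3 - <<'E'
from h import *
t=load("top0");s=load("scene0")
print("dock z153",onz(t,368,233,153),"port",onz(t,400,241,26))
r=tri([ray(t,261,250),ray(s,307,298)]);print("ring",r)
print("d2",tri([ray(t,250,234),ray(s,291,306)]));print("d3",tri([ray(t,240,219),ray(s,274,314)]))
print("mixer",onz(t,303,330,250),onz(t,355,330,250),onz(t,303,278,250))
print("furnace edge",onz(t,200,170,300), onz(t,210,100,400))
print("laptop",onz(t,233,122,150))
print("bur",onz(t,171,282,46),"dappen",onz(t,172,257,20),"mono",onz(t,445,237,98),"model",onz(t,457,268,33), "box corner",onz(t,410,292,360))
a=t["pixels"][195:275,215:295];b=t["pixels"][205:270,335:425];
c=s["pixels"][190:340,240:340]
h=500
im=np.hstack([cv2.resize(a,(400,400),interpolation=2),cv2.resize(c,(300,450),interpolation=2)[:400]])
cv2.imwrite("pics/crop1.png",im[:,:,::-1])
E
```

```text
dock z153 [ 556.69207686 -263.17938425  153.        ] port [ 549.62845805 -351.17368099   26.        ]
ring (array([524.01612775, -29.72932406,  37.45466367]), [np.float64(1.5354947370129646), np.float64(1.5354947370128216)])
d2 (array([558.65252091,  -3.57073399,  37.56452002]), [np.float64(0.3083544206366995), np.float64(0.3083544206363734)])
d3 (array([592.89311525,  20.56843096,  36.41037345]), [np.float64(0.526838879807545), np.float64(0.5268388798078222)])
mixer [ 366.82803066 -134.97270793  250.        ] [ 368.66538023 -231.08593977  250.        ] [ 462.82457207 -133.14806787  250.        ]
furnace edge [652.02537499  52.58828117 300.        ] [743.58045639  15.70880581 400.        ]
laptop [785.73720707  22.63617113 150.        ]
bur [445.4134458  173.01372056  46.        ] dappen [503.11305007 180.26083227  20.        ] mono [ 555.343542   -436.40988981   98.        ] model [ 489.25329839 -481.43682829   33.        ] box corner [ 444.75695078 -310.72396782  360.        ]
```

View pics/crop1.png

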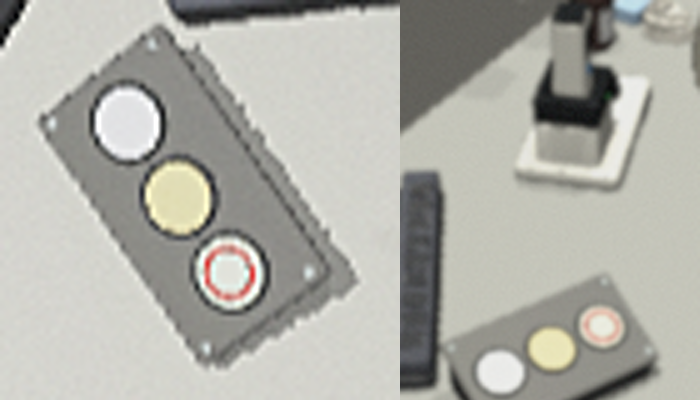

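```bash
python3 - <<'E'
from h import *
t=load("top0");s=load("scene0")
for a,b in [((277,249.4),(308.3,284)),((256.4,264.6),(323.3,307.3)),((245.6,203.6),(256.7,306))]:
    print(tri([ray(t,*a),ray(s,*b)]))
S=ctrl.sense();M=rot(S["orientation"]);print(M)
c=load("wrist0");print("cam in tool",M.T@(c["origin"]-S["position"]),M.T@rot(c["orientation"]))
E
```

```text
(array([524.5328847 , -67.20168755,  44.76231243]), [np.float64(0.3351549290100923), np.float64(0.33515492901023886)])
(array([489.17573868, -18.10669692,  21.9933134 ]), [np.float64(0.29845198128260436), np.float64(0.2984519812824388)])
(array([629.29394198,   7.31632041,  45.37453522]), [np.float64(1.0569876111853727), np.float64(1.0569876111855512)])
[[-9.53297350e-01  3.02032486e-01 -7.34313404e-04]
 [ 3.02033215e-01  9.53296547e-01 -1.27674506e-03]
 [ 3.14399948e-04 -1.43890472e-03 -9.99998915e-01]]
cam in tool [  66.06838772    0.46116412 -143.11444846] [[ 2.79181837e-04 -9.64842407e-01 -2.62828938e-01]
 [ 9.99999275e-01  5.77171752e-04 -1.05657372e-03]
 [ 1.17112457e-03 -2.62828453e-01  9.64841869e-01]]
```

The ring end's outer face corners give a high side toward −y and a low side toward +y. So the block's own x ≈ (0.58, −0.81), which agrees with the 20° slope, and the ring is at about (524, −30, 37). I'll move toward the block while turning.

```bash
cat > go.py <<'E'
# prints shift/turn in the tool's axes from measured pose to target: x y z [tool-x yaw] [tilt normal nx ny nz]
import sys; from h import *
a=list(map(float,sys.argv[1:])); S=ctrl.sense();M=rot(S["orientation"]);p=np.array(S["position"])
z=-np.array(a[4:7]) if len(a)>4 else np.array([0,0,-1.]); z/=np.linalg.norm(z)
x=np.array([np.cos(a[3]),np.sin(a[3]),0]); x-=z*(x@z); x/=np.linalg.norm(x)
T=np.column_stack([x,np.cross(z,x),z])
print("t",S["time_s"],"pos",p.round(1),"yaw",np.arctan2(M[1,0],M[0,0]).round(3),"z",M[:,2].round(4),"j",np.round(S["joints"],2),"F",np.round(S["force"],1))
print("shift",(M.T@(np.array(a[:3])-p)).round(1),"turn",R.from_matrix(M.T@T).as_rotvec().round(4))
E
echo '{"deltas":[[-37, -31, 0, 0, 0, 0.15, 85], [-74, -62, 0, 0, 0, 0.3, 85], [-111, -93, 0, 0, 0, 0.45, 85], [-148, -124, 0, 0, 0, 0.6, 85], [-185, -155, 0, 0, 0, 0.75, 85]]}' | python3 steer.py
python3 go.py 530 -20 220 1.49
```

```text
time_s: 0.65
position: [303.6, 342.8, 231.1]
orientation: [0.0, 0.507, 0.862, -0.0]
force: [0.4, 0.4, 0.2]
finger_gap: 85.4
grip_force: 0.0
t 0.65 pos [303.6 342.8 231.1] yaw 2.079 z [-0.e+00 -1.e-04 -1.e+00] j [ 0.58 -0.15  1.91 -0.    1.39  0.07] F [0.4 0.4 0.2]
shift [-427.1   21.1   11.1] turn [-1.000e-04  1.000e-04  5.892e-01]
```

```bash
echo '{"deltas":[[-47, 2, 1, 0, 0, 0.15, 85], [-94, 4, 2, 0, 0, 0.3, 85], [-141, 6, 3, 0, 0, 0.45, 85], [-188, 8, 4, 0, 0, 0.59, 85], [-235, 10, 5, 0, 0, 0.59, 85]]}' | python3 steer.py
python3 go.py 530 -20 220 1.49
```

```text
time_s: 1.15
position: [428.0, 143.0, 226.2]
orientation: [-0.0, 0.735, 0.679, 0.0]
force: [0.2, 0.5, 0.3]
finger_gap: 84.9
grip_force: 0.0
t 1.15 pos [428.  143.  226.2] yaw 1.492 z [ 2.e-04  2.e-04 -1.e+00] j [ 0.05 -0.17  1.93  0.    1.38  0.13] F [0.2 0.5 0.3]
shift [-154.4  114.6    6.2] turn [ 0.0002 -0.0002  0.0016]
```

```bash
echo '{"deltas":[[-36, 27, 1, 0, 0, 0, 85], [-72, 54, 3, 0, 0, 0, 85], [-108, 81, 5, 0, 0, 0, 85], [-144, 108, 6, 0, 0, 0, 85], [-154, 115, 6, 0, 0, 0, 85]]}' | python3 steer.py
echo '{"deltas":[[0, 0, 0, 0, 0, 0, 85]]}' | python3 steer.py
python3 - <<'E'
from h import *
c=shot("wrist","w1"); print(ctrl.sense()["position"],proj(c,(524,-30,37)),proj(c,(557,-263,153)))
E
```

```text
time_s: 1.65
position: [531.7, -21.1, 219.8]
orientation: [0.0, 0.735, 0.678, -0.0]
force: [-0.2, 0.9, 0.4]
finger_gap: 84.7
grip_force: 0.0
time_s: 1.75
position: [530.7, -18.8, 219.8]
orientation: [-0.0, 0.734, 0.679, -0.0]
force: [0.8, 0.2, -0.2]
finger_gap: 85.0
grip_force: 0.0
[530.06005958 -17.39196691 219.83890585] [319.11713741 224.64514333] [382.11229739 539.94672854]
```

View pics/w1.png

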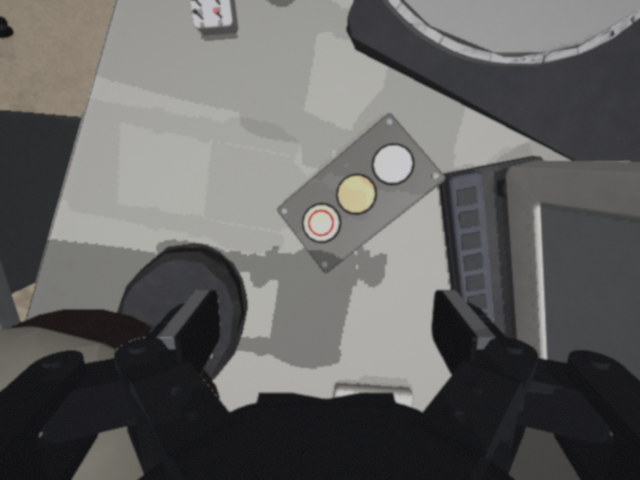

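Wrist view: ring at ≈ (320,223), plain discs at (356,194) and (393,163), block intact. I'll move on towards the dock with two more views.

```bash
echo '{"deltas":[[-40, -10, -10, 0, 0, 0, 85], [-85, -14, -30, 0, 0, 0, 85], [-85, -14, -30, 0, 0, 0, 85], [-85, -14, -30, 0, 0, 0, 85], [-85, -14, -30, 0, 0, 0, 85]]}' | python3 steer.py
python3 - <<'E'
from h import *
c=shot("wrist","w2"); print(ctrl.sense()["position"])
E
echo '{"deltas":[[-30, -2, -5, 0, 0, 0, 85], [-70, -5, -10, 0, 0, 0, 85], [-110, -8, -15, 0, 0, 0, 85], [-110, -8, -15, 0, 0, 0, 85], [-110, -8, -15, 0, 0, 0, 85]]}' | python3 steer.py
python3 - <<'E'
from h import *
c=shot("wrist","w3"); print(ctrl.sense()["position"])
def ring(c):
    h=cv2.cvtColor(c["pixels"],cv2.COLOR_RGB2HSV);m=((h[...,0]<8)|(h[...,0]>172))&(h[...,1]>110)&(h[...,2]>90)
    n,l,st,ce=cv2.connectedComponentsWithStats(cv2.dilate(m.astype(np.uint8),np.ones((3,3))));k=[i for i in range(1,n) if st[i,2]>14 and st[i,3]>12 and abs(st[i,2]-st[i,3])<15]
    out=[]
    for i in k:
        ct,_=cv2.findContours((l==i).astype(np.uint8),cv2.RETR_EXTERNAL,cv2.CHAIN_APPROX_NONE);out.append(cv2.fitEllipse(ct[0]))
    return out
rs=[]
for f in("w1","w2","top0","scene0"):
    try:
        e=ring(load(f));print(f,e)
        if len(e)==1: rs.append(ray(load(f),*e[0][0]))
    except Exception as ex: print(f,ex)
print(tri(rs),tri(rs[:2]))
E
```

```text
time_s: 2.3
position: [509.6, -99.2, 249.7]
orientation: [-0.001, 0.733, 0.68, 0.0]
force: [0.6, -0.4, -0.4]
finger_gap: 84.9
grip_force: 0.0
[509.62908258 -99.17053289 249.55128656]
time_s: 2.85
position: [493.7, -209.4, 264.6]
orientation: [-0.001, 0.733, 0.68, 0.0]
force: [1.0, 0.2, -0.2]
finger_gap: 85.2
grip_force: 0.0
[ 493.74203418 -208.75133407  264.57060921]
w1 [((320.5418701171875, 219.41204833984375), (19.551715850830078, 23.239952087402344), 87.54749298095703)]
w2 [((336.49725341796875, 131.92835998535156), (25.419336318969727, 27.19408416748047), 34.18372344970703)]
top0 []
scene0 []
(array([525.65440597, -27.41083942,  26.90755734]), [np.float64(0.25241526935053393), np.float64(0.25241526935049124)]) (array([525.65440597, -27.41083942,  26.90755734]), [np.float64(0.25241526935053393), np.float64(0.25241526935049124)])
```

View pics/w3.png

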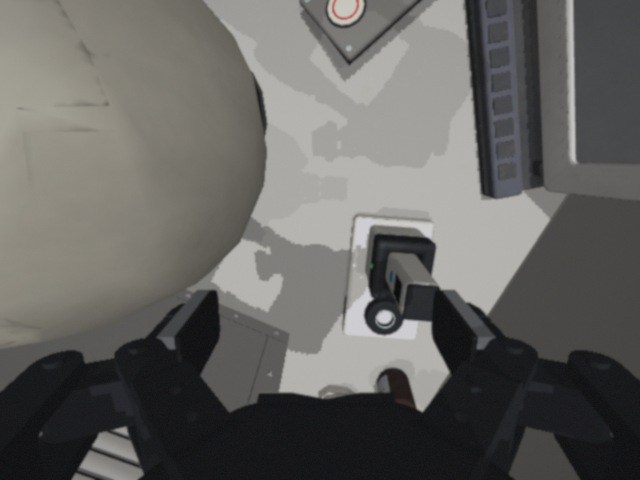

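Wrist now at x=494 (my sideways sign was wrong, no contact). Picture: meter with dark cap at ≈ (425,305), port at (383,316), dock foot corners (356,216)…(432,222), mixer at left. I'll shift in +x over the dock and take another view.

```bash
echo '{"deltas":[[-5, 30, -5, 0, 0, 0, 85], [-25, 58, -10, 0, 0, 0, 85], [-25, 58, -10, 0, 0, 0, 85], [-25, 58, -10, 0, 0, 0, 85]]}' | python3 steer.py
python3 - <<'E'
from h import *
c=shot("wrist","w4"); print(ctrl.sense()["position"])
def ring(c,roi):
    x,y,w,h=roi; p=c["pixels"][y:y+h,x:x+w].astype(int); m=((p[...,0]-(p[...,1]+p[...,2])/2)>25).astype(np.uint8)
    m=cv2.morphologyEx(m,cv2.MORPH_CLOSE,np.ones((5,5)));ct,_=cv2.findContours(m,cv2.RETR_EXTERNAL,cv2.CHAIN_APPROX_NONE);k=max(ct,key=len);e=cv2.fitEllipse(k);return (e[0][0]+x,e[0][1]+y),e[1]
rs=[]
for f,roi in(("w1",(295,198,50,50)),("w2",(300,95,75,75)),("w3",(318,0,60,40)),("top0",(250,238,22,24)),("scene0",(295,287,25,22))):
    e=ring(load(f),roi);print(f,e);rs.append(ray(load(f),*e[0]))
print(tri(rs[:2]),tri(rs[:3]),tri(rs[:2]+rs[3:]),tri(rs[3:]))
im=np.hstack([c["pixels"][150:350,250:450],load("w3")["pixels"][190:390,300:500]]);cv2.imwrite("pics/crop2.png",cv2.resize(im,(800,400),interpolation=2)[:,:,::-1])
E
```

```text
time_s: 3.3
position: [549.9, -237.9, 274.4]
orientation: [-0.001, 0.733, 0.68, -0.0]
force: [-1.4, 0.8, -0.3]
finger_gap: 84.9
grip_force: 0.0
[ 549.5220522  -237.86171383  274.66556055]
w1 ((320.6836967468262, 222.44511032104492), (26.14246368408203, 27.143993377685547))
w2 ((365.5450744628906, 106.01320266723633), (20.057968139648438, 27.941307067871094))
w3 ((345.1057376861572, 5.7160258293151855), (24.130081176757812, 27.212888717651367))
top0 ((260.1712007522583, 248.95879459381104), (9.33675765991211, 11.248076438903809))
scene0 ((306.78771686553955, 298.2886333465576), (10.924057006835938, 12.265419960021973))
(array([536.36014732,  -9.77625981, 131.28352887]), [np.float64(8.385274119242924), np.float64(8.3852741192431)]) (array([534.4103473 , -20.9896752 ,  53.62108622]), [np.float64(8.741437192979783), np.float64(22.399967687782706), np.float64(14.65231419800126)]) (array([531.97617016, -19.63775613,  51.43717283]), [np.float64(7.588663687761833), np.float64(23.958988778204777), np.float64(12.402756148286823), np.float64(7.927267066039768)]) (array([525.34610713, -27.90668285,  38.32228919]), [np.float64(0.5379644689241366), np.float64(0.5379644689240823)])
```

View pics/crop2.png

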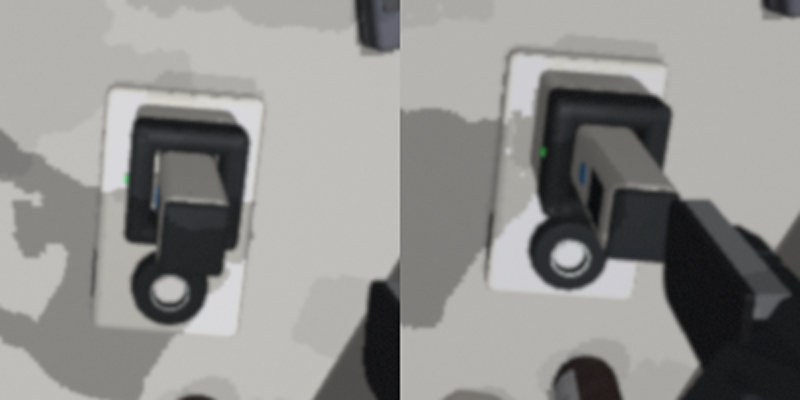

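Ring: w1 (320.7,222.4); w2 was picked wrong (it is near (336,132)). Dock crop, w4: cap corners (163,202)–(222,275), port (170,287), foot corners (108,88),(264,98),(97,325),(238,335), in 2× pixels. Now I triangulate.

```bash
python3 - <<'E'
from h import *
w3=load("w3");w4=load("w4");w1=load("w1");w2=load("w2");t=load("top0");s=load("scene0")
A=lambda u,v:(250+u/2,150+v/2)
B=lambda u,v:(300+(u-400)/2,190+v/2)
for n,a,b in [("cap1",(163,202),(615,190)),("cap2",(226,202),(676,192)),("cap3",(222,275),(668,262)),("cap4",(158,270),(608,257)),("port ring",(170,287),(569,254)),("f1",(108,88),(510,50)),("f2",(264,98),(665,62)),("f3",(97,325),(488,290)),("f4",(238,335),(630,298))]:
    p=tri([ray(w4,*A(*a)),ray(w3,*B(*b))]);z={"c":153,"p":32,"f":18}[n[0]]
    print(n,p[0].round(1),np.round(p[1],1),onz(w4,*A(*a),z).round(1),onz(w3,*B(*b),z).round(1))
def ring(c,roi):
    x,y,w,h=roi; p=c["pixels"][y:y+h,x:x+w].astype(int); m=((p[...,0]-(p[...,1]+p[...,2])/2)>25)&(abs(p[...,1]-p[...,2])<30)
    m=cv2.morphologyEx(m.astype(np.uint8),cv2.MORPH_CLOSE,np.ones((5,5)));ct,_=cv2.findContours(m,cv2.RETR_EXTERNAL,cv2.CHAIN_APPROX_NONE);k=max(ct,key=len);e=cv2.fitEllipse(k);return (e[0][0]+x,e[0][1]+y),e[1]
rs=[]
for f,roi in(("w1",(302,204,37,37)),("w2",(316,112,42,42)),("scene0",(295,287,25,22)),("top0",(250,238,22,24))):
    e=ring(load(f),roi);print(f,e);rs.append(ray(load(f),*e[0]))
print(tri(rs[:2]),tri(rs),tri(rs[2:]))
E
```

```text
cap1 [ 553.5 -255.8  153.9] [0. 0.] [ 553.5 -256.   153. ] [ 553.7 -256.1  153. ]
cap2 [ 577.8 -258.9  151.5] [0.6 0.6] [ 577.9 -257.8  153. ] [ 577.1 -258.7  153. ]
cap3 [ 575.  -289.7  150.3] [0.3 0.3] [ 574.9 -288.3  153. ] [ 574.1 -288.4  153. ]
cap4 [ 549.7 -282.6  156.7] [0.1 0.1] [ 549.5 -284.3  153. ] [ 550.5 -284.5  153. ]
port ring [ 552.7 -348.6   29.8] [0.6 0.6] [ 553.  -347.1   32. ] [ 552.1 -348.    32. ]
f1 [ 525.8 -230.7    6.9] [0.8 0.8] [ 526.2 -229.8   18. ] [ 525.4 -227.6   18. ]
f2 [ 615.5 -244.4    4. ] [0. 0.] [ 613.5 -241.9   18. ] [ 611.5 -240.9   18. ]
f3 [ 504.5 -382.2    6.5] [0.9 0.9] [ 506.4 -375.5   18. ] [ 503.9 -376.3   18. ]
f4 [ 593.8 -396.3    4.6] [0.4 0.4] [ 592.7 -388.6   18. ] [ 590.5 -388.3   18. ]
w1 ((320.6836967468262, 222.44511032104492), (26.14246368408203, 27.143993377685547))
w2 ((336.641508102417, 131.8678321838379), (25.827001571655273, 27.385108947753906))
scene0 ((306.8312826156616, 298.2687129974365), (10.866715431213379, 12.22010612487793))
top0 ((260.3027458190918, 249.11213397979736), (9.36337947845459, 10.727360725402832))
(array([525.69559295, -27.59983303,  38.72815894]), [np.float64(0.0022658484178024484), np.float64(0.0022658484179489896)]) (array([525.41156721, -27.87129523,  38.24196218]), [np.float64(0.3095191526394283), np.float64(0.4067854841335898), np.float64(0.40328853790158464), np.float64(1.0107312966969761)]) (array([525.14015816, -28.18841558,  38.11445747]), [np.float64(0.6706834802900615), np.float64(0.6706834802899485)])
```

Ring at (525.5, −27.7, 38.4). Meter axis at (564, −271.3), top z≈153. Dock yaw −0.14. Port at (553, −348). All of these agree with the sizes given. Approach the grasp.

```bash
python3 go.py 564 -271.3 190 1.431
```

```text
t 3.35 pos [ 549.5 -237.9  274.7] yaw 1.497 z [-0.0012  0.0012 -1.    ] j [-0.61  0.2   1.47  0.    1.48 -0.54] F [-0.1  1.1  0.1]
shift [-32.4  17.   84.6] turn [-0.0014 -0.0011  0.0656]
```

```bash
echo '{"deltas":[[-16, 8, 10, 0, 0, 0.03, 85], [-32.4, 17, 40, -0.001, -0.001, 0.065, 85], [-32.4, 17, 84, -0.001, -0.001, 0.065, 85], [-32.4, 17, 84, -0.001, -0.001, 0.065, 85]]}' | python3 steer.py
python3 go.py 564 -271.3 97 1.431
python3 - <<'E'
from h import *
c=shot("wrist","w5"); cv2.imwrite("pics/crop3.png",c["pixels"][200:440,150:490,::-1])
E
```

```text
time_s: 3.75
position: [560.1, -269.6, 184.3]
orientation: [-0.006, 0.755, 0.656, -0.001]
force: [0.0, 1.2, -0.0]
finger_gap: 85.0
grip_force: 0.0
t 3.75 pos [ 560.1 -269.6  184.3] yaw 1.43 z [-0.0101  0.0073 -0.9999] j [-0.64  0.32  1.5  -0.    1.33 -0.5 ] F [ 0.   1.2 -0. ]
shift [-1.6  5.1 87.2] turn [-0.011  -0.0058 -0.0008]
```

View pics/crop3.png

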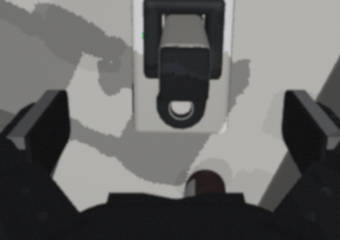

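Meter (cap ≈ (185,75) in the crop) lies between the open fingers (mid ≈ 178). The arm was still settling, so I let it settle and recompute.

```bash
echo '{"deltas":[[0, 0, 0, 0, 0, 0, 85], [0, 0, 0, 0, 0, 0, 85]]}' | python3 steer.py
python3 go.py 564 -271.3 97 1.431
```

```text
time_s: 4.0
position: [565.4, -273.6, 194.7]
orientation: [0.003, 0.755, 0.656, 0.001]
force: [0.4, 0.1, -0.1]
finger_gap: 84.9
grip_force: 0.0
t 4.0 pos [ 565.4 -273.6  194.7] yaw 1.43 z [ 0.005 -0.004 -1.   ] j [-0.64  0.32  1.48 -0.    1.34 -0.5 ] F [ 0.4  0.1 -0.1]
shift [ 2.4 -2.2 97.7] turn [ 0.0055  0.0033 -0.0005]
```

```bash
echo '{"deltas":[[0, 0, 0, 0, 0, 0, 85], [0, 0, 0, 0, 0, 0, 85], [0, 0, 0, 0, 0, 0, 85], [0, 0, 0, 0, 0, 0, 85]]}' | python3 steer.py
python3 go.py 564 -271.3 97 1.431
```

```text
time_s: 4.4
position: [564.2, -273.3, 191.6]
orientation: [0.001, 0.755, 0.656, 0.0]
force: [-0.2, -0.8, -0.5]
finger_gap: 85.2
grip_force: 0.0
t 4.4 pos [ 564.2 -273.3  191.6] yaw 1.43 z [ 0.0011 -0.0013 -1.    ] j [-0.64  0.32  1.49 -0.    1.33 -0.5 ] F [-0.2 -0.8 -0.5]
shift [ 2.  -0.6 94.6] turn [ 0.0013  0.0011 -0.0012]
```

```bash
echo '{"deltas":[[0.5, 0, 15, 0, 0, 0, 85], [1, 0, 38, 0, 0, 0, 85], [2, -0.5, 61, 0, 0, 0, 85], [2, -0.5, 82, 0.001, 0.001, 0, 85], [2, -0.5, 94, 0.001, 0.001, 0, 85]]}' | python3 steer.py
echo '{"deltas":[[0, 0, 0, 0, 0, 0, 85], [0, 0, 0, 0, 0, 0, 85], [0, 0, 0, 0, 0, 0, 85]]}' | python3 steer.py
python3 go.py 564 -271.3 97 1.431
python3 - <<'E'
from h import *
c=shot("wrist","w6"); cv2.imwrite("pics/crop4.png",c["pixels"][150:440,120:520,::-1])
E
```

```text
time_s: 4.9
position: [562.4, -270.1, 93.8]
orientation: [-0.002, 0.755, 0.656, -0.0]
force: [-1.2, -0.0, -0.8]
finger_gap: 85.2
grip_force: 0.0
time_s: 5.2
position: [564.8, -271.9, 98.7]
orientation: [0.001, 0.755, 0.656, 0.0]
force: [0.8, 0.3, -0.4]
finger_gap: 85.2
grip_force: 0.0
t 5.2 pos [ 564.8 -271.9   98.7] yaw 1.43 z [ 0.0021 -0.0015 -1.    ] j [-0.64  0.41  1.56  0.    1.17 -0.5 ] F [ 0.8  0.3 -0.4]
shift [ 0.5 -0.9  1.7] turn [ 0.0023  0.0012 -0.0012]
```

View pics/crop4.png

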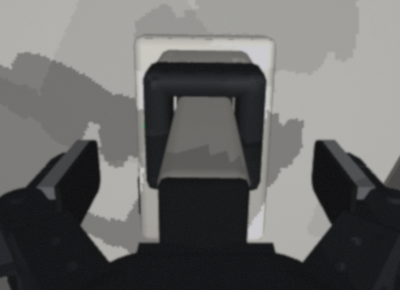

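Meter is centred (≈205) between the pads (100 and 313). Close.

```bash
echo '{"deltas":[[0, 0, 0, 0, 0, 0, 0], [0, 0, 0, 0, 0, 0, 0], [0, 0, 0, 0, 0, 0, 0], [0, 0, 0, 0, 0, 0, 0], [0, 0, 0, 0, 0, 0, 0]]}' | python3 steer.py
echo '{"deltas":[[0, 0, 0, 0, 0, 0, 0], [0, 0, 0, 0, 0, 0, 0], [0, 0, 0, 0, 0, 0, 0], [0, 0, 0, 0, 0, 0, 0]]}' | python3 steer.py
python3 go.py 564 -271.3 97 1.431
```

```text
time_s: 5.75
position: [564.2, -271.4, 97.6]
orientation: [0.0, 0.755, 0.656, 0.0]
force: [-0.2, 0.1, 2.6]
finger_gap: 27.3
grip_force: 59.3
time_s: 6.15
position: [564.2, -271.4, 97.6]
orientation: [0.0, 0.755, 0.656, 0.0]
force: [-0.3, -0.4, 1.9]
finger_gap: 27.6
grip_force: 59.4
t 6.15 pos [ 564.2 -271.4   97.6] yaw 1.43 z [ 5.e-04 -3.e-04 -1.e+00] j [-0.64  0.42  1.56  0.    1.17 -0.5 ] F [-0.3 -0.4  1.9]
shift [ 0.1 -0.2  0.6] turn [ 0.0005  0.0003 -0.0012]
```

```bash
echo '{"deltas":[[0, 0, -4, 0, 0, 0, 0], [0, 0, -12, 0, 0, 0, 0], [0, 0, -24, 0, 0, 0, 0], [0, 0, -38, 0, 0, 0, 0], [0, 0, -52, 0, 0, 0, 0]]}' | python3 steer.py
echo '{"deltas":[[0, 0, -12, 0, 0, 0, 0], [0, 0, -20, 0, 0, 0, 0], [0, 0, -26, 0, 0, 0, 0], [0, 0, -30, 0, 0, 0, 0], [0, 0, -30, 0, 0, 0, 0]]}' | python3 steer.py
echo '{"deltas":[[0, 0, 0, 0, 0, 0, 0], [0, 0, 0, 0, 0, 0, 0], [0, 0, 0, 0, 0, 0, 0]]}' | python3 steer.py
python3 go.py 553 -348 186 1.431
python3 - <<'E'
from h import *
c=shot("wrist","w7"); cv2.imwrite("pics/crop5.png",np.hstack([c["pixels"][120:480,150:500],cv2.resize(shot("scene","s7")["pixels"][170:260,260:350],(360,360))])[:,:,::-1])
E
```

```text
time_s: 6.65
position: [564.2, -271.4, 151.0]
orientation: [0.0, 0.755, 0.656, 0.0]
force: [0.6, -0.4, -1.5]
finger_gap: 27.6
grip_force: 59.2
time_s: 7.15
position: [564.1, -271.4, 179.7]
orientation: [0.0, 0.755, 0.656, 0.0]
force: [-0.8, -1.0, -1.8]
finger_gap: 27.1
grip_force: 59.2
time_s: 7.45
position: [563.7, -271.1, 178.7]
orientation: [-0.0, 0.755, 0.656, -0.0]
force: [0.0, -0.2, -3.0]
finger_gap: 27.7
grip_force: 59.2
t 7.45 pos [ 563.7 -271.1  178.7] yaw 1.43 z [-8.e-04  6.e-04 -1.e+00] j [-0.64  0.33  1.5   0.    1.31 -0.5 ] F [ 0.  -0.2 -3. ]
shift [-77.6   0.2  -7.3] turn [-0.0008 -0.0005 -0.0012]
```

View pics/crop5.png

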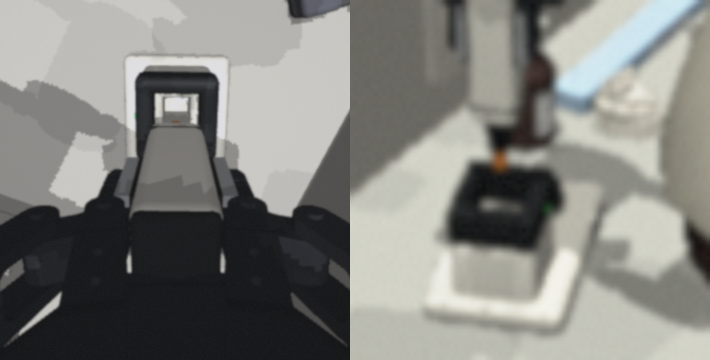

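Nose (orange, ≈ (500,160) in the right crop) hangs clear above the holster rim, meter straight in the pads. Move over the port.

```bash
echo '{"deltas":[[-5, 0, -6, 0, 0, 0, 0], [-18, 0, -7, 0, 0, 0, 0], [-34, 0, -7, 0, 0, 0, 0], [-50, 0, -7, 0, 0, 0, 0], [-64, 0, -7, 0, 0, 0, 0]]}' | python3 steer.py
echo '{"deltas":[[-8, 0, 0, 0, 0, 0, 0], [-12.5, 0, 0, 0, 0, 0, 0], [-13.6, 0, 0, 0, 0, 0, 0], [-13.6, 0, 0, 0, 0, 0, 0], [-13.6, 0, 0, 0, 0, 0, 0]]}' | python3 steer.py
echo '{"deltas":[[0, 0, 0, 0, 0, 0, 0], [0, 0, 0, 0, 0, 0, 0], [0, 0, 0, 0, 0, 0, 0]]}' | python3 steer.py
python3 go.py 553 -348 118 1.431
python3 - <<'E'
from h import *
S=ctrl.sense();M=rot(S["orientation"]);n=S["position"]+M[:,2]*77.6
c=shot("scene","s8");p=c["pixels"].astype(int);m=(p[...,0]>140)&(p[...,0]-p[...,2]>70)&(p[...,0]-p[...,1]>40)
q=proj(c,n-M[:,2]*6);print("pred mid-nose",q,"tip",proj(c,n))
y,x=np.nonzero(m);k=(abs(x-q[0])<20)&(abs(y-q[1])<20);print(k.sum(),x[k].mean() if k.any() else 0,y[k].mean() if k.any() else 0, (y[k].min(),y[k].max()) if k.any() else 0)
s=load("s7")  # earlier
E
```

```text
time_s: 8.05
position: [554.4, -336.7, 186.2]
orientation: [0.0, 0.756, 0.655, -0.0]
force: [0.1, -0.2, -0.8]
finger_gap: 27.2
grip_force: 59.2
time_s: 8.55
position: [553.2, -347.5, 186.3]
orientation: [-0.0, 0.755, 0.656, 0.0]
force: [0.1, -0.1, -1.6]
finger_gap: 27.4
grip_force: 59.2
time_s: 8.85
position: [553.2, -347.9, 186.4]
orientation: [0.0, 0.755, 0.656, 0.0]
force: [-0.2, 0.0, -1.2]
finger_gap: 27.0
grip_force: 59.2
t 8.85 pos [ 553.2 -347.9  186.4] yaw 1.43 z [ 1.e-04  0.e+00 -1.e+00] j [-0.75  0.39  1.41  0.    1.34 -0.61] F [-0.2  0.  -1.2]
shift [-0.2 -0.2 68.4] turn [ 0.0001 -0.     -0.0009]
pred mid-nose [303.50095941 190.5252174 ] tip [303.55774984 192.50464938]
1 303.0 191.0 (np.int64(191), np.int64(191))
```

```bash
echo '{"deltas":[[0, 0, 6, 0, 0, 0, 0], [0, 0, 18, 0, 0, 0, 0], [0, 0, 32, 0, 0, 0, 0], [0, 0, 46, 0, 0, 0, 0], [0, 0, 58, 0, 0, 0, 0]]}' | python3 steer.py
echo '{"deltas":[[0, 0, 8, 0, 0, 0, 0], [0, 0, 14, 0, 0, 0, 0], [0, 0, 18, 0, 0, 0, 0], [0, 0, 20, 0, 0, 0, 0], [0, 0, 20, 0, 0, 0, 0]]}' | python3 steer.py
for i in 1 2 3 4; do echo '{"deltas":[[0, 0, 0, 0, 0, 0, 0]]}' | python3 steer.py | grep -E 'posi|force: \['; done
echo '{"deltas":[[0, 0, 2, 0, 0, 0, 0], [0, 0, 4, 0, 0, 0, 0], [0, 0, 4, 0, 0, 0, 0]]}' | python3 steer.py | grep -E 'posi|force: \['
for i in 1 2 3 4; do echo '{"deltas":[[0, 0, 0, 0, 0, 0, 0]]}' | python3 steer.py | grep -E 'posi|force: \['; done
```

```text
time_s: 9.4
position: [552.4, -347.5, 125.9]
orientation: [-0.001, 0.755, 0.656, -0.0]
force: [-0.7, -0.4, -1.6]
finger_gap: 27.2
grip_force: 59.3
time_s: 9.9
position: [553.2, -348.2, 108.4]
orientation: [0.0, 0.755, 0.656, 0.0]
force: [0.3, 0.2, -0.9]
finger_gap: 27.3
grip_force: 59.3
position: [553.4, -348.3, 108.9]
force: [-0.2, -0.3, -1.5]
position: [553.4, -348.3, 108.9]
force: [-0.0, -0.5, -1.6]
position: [553.3, -348.2, 108.7]
force: [0.8, -0.6, -1.7]
position: [553.2, -348.2, 108.5]
force: [-0.0, -0.3, -1.5]
position: [552.8, -347.8, 103.7]
force: [0.0, -0.1, -1.5]
position: [553.0, -348.0, 104.1]
force: [0.1, -0.5, -2.3]
position: [553.1, -348.1, 104.3]
force: [-0.6, -0.5, -1.8]
position: [553.1, -348.1, 104.4]
force: [0.1, -0.8, -1.5]
position: [553.1, -348.1, 104.4]
force: [0.4, -0.7, -1.2]
```

```bash
for i in 1 2; do echo '{"deltas":[[0, 0, 0.7, 0, 0, 0, 0], [0, 0, 1.4, 0, 0, 0, 0], [0, 0, 1.4, 0, 0, 0, 0]]}' | python3 steer.py >/dev/null
for k in 1 2 3; do echo '{"deltas":[[0, 0, 0, 0, 0, 0, 0], [0, 0, 0, 0, 0, 0, 0]]}' | python3 steer.py | grep -E 'posi|force: \['; done;done
```

```text
position: [553.2, -348.2, 103.0]
force: [0.3, -0.7, -1.2]
position: [553.2, -348.1, 103.0]
force: [1.1, 0.9, 0.5]
position: [553.2, -348.2, 103.0]
force: [0.9, -0.3, -0.6]
position: [553.2, -348.1, 101.6]
force: [0.9, 0.1, 0.7]
position: [553.2, -348.1, 101.6]
force: [0.8, -0.3, 0.7]
position: [553.2, -348.1, 101.6]
force: [0.9, -0.2, 0.1]
```

```bash
echo '{"deltas":[[0, 0, 0.9, 0, 0, 0, 0], [0, 0, 1.8, 0, 0, 0, 0], [0, 0, 1.8, 0, 0, 0, 0]]}' | python3 steer.py >/dev/null
for k in 1 2 3 4 5 6; do echo '{"deltas":[[0, 0, 0, 0, 0, 0, 0], [0, 0, 0, 0, 0, 0, 0]]}' | python3 steer.py | grep -E 'posi|force: \['; done
```

```text
position: [553.2, -348.1, 99.8]
force: [1.5, 0.4, 0.8]
position: [553.1, -348.1, 99.8]
force: [0.3, -1.0, 1.4]
position: [553.2, -348.1, 99.7]
force: [-0.0, 0.4, 0.8]
position: [553.1, -348.1, 99.7]
force: [0.8, -0.4, 1.1]
position: [553.2, -348.1, 99.8]
force: [0.5, -0.8, 0.2]
position: [553.1, -348.1, 99.7]
force: [1.3, 0.3, 1.5]
```

```bash
echo '{"deltas":[[0, 0, 0.3, 0, 0, 0, 0], [0, 0, 0.3, 0, 0, 0, 0], [0, 0, 0.3, 0, 0, 0, 0], [0, 0, 0.3, 0, 0, 0, 0], [0, 0, 0.3, 0, 0, 0, 0]]}' | python3 steer.py | grep -E 'posi|force: \['
echo '{"deltas":[[0, 0, -3, 0, 0, 0, 0], [0, 0, -10, 0, 0, 0, 0], [0, 0, -22, 0, 0, 0, 0], [0, 0, -36, 0, 0, 0, 0], [0, 0, -52, 0, 0, 0, 0]]}' | python3 steer.py
echo '{"deltas":[[0, 0, -16, 0, 0, 0, 0], [0, 0, -30, 0, 0, 0, 0], [0, 0, -40, 0, 0, 0, 0], [0, 0, -46, 0, 0, 0, 0], [0, 0, -46, 0, 0, 0, 0]]}' | python3 steer.py
python3 - <<'E'
from h import *
for f,roi,n in(("w1",(375,143,38,40),0),("w2",None,0)):
    pass
w1=load("w1");p=w1["pixels"];
m=(p.min(2)>185).astype(np.uint8)[140:190,370:418]
ct,_=cv2.findContours(m,0,1);k=max(ct,key=len);e=cv2.fitEllipse(k);u,v=e[0][0]+370,e[0][1]+140
q=onz(w1,u,v,38.4);r=onz(w1,320.68,222.45,38.4);print(e,q,r,np.linalg.norm(q-r),np.arctan2(*(q-r)[[1,0]])-np.pi/2)
E
python3 go.py 511 -4 195 1.43 -0.1996 0.2777 0.9397
```

```text
position: [553.1, -348.1, 99.4]
force: [1.2, -0.6, 1.2]
time_s: 15.3
position: [552.9, -347.9, 152.6]
orientation: [-0.0, 0.755, 0.656, -0.0]
force: [-0.0, -0.1, -2.2]
finger_gap: 27.1
grip_force: 59.2
time_s: 15.8
position: [553.4, -348.4, 198.5]
orientation: [0.001, 0.755, 0.656, 0.0]
force: [-0.0, -0.2, -1.2]
finger_gap: 27.3
grip_force: 59.3
((22.603561401367188, 23.54041862487793), (33.348052978515625, 35.208702087402344), 58.34012222290039) [594.14620848  21.12870137  38.4       ] [525.68295102 -27.68105607  38.4       ] 84.08097313888649 -0.9514427243823991
t 15.8 pos [ 553.4 -348.4  198.5] yaw 1.43 z [ 0.0012 -0.001  -1.    ] j [-0.75  0.38  1.39  0.    1.36 -0.61] F [-0.  -0.2 -1.2]
shift [335.  -90.4   3.1] turn [-0.2441 -0.2474  0.0305]
```

```bash
echo '{"deltas":[[8, 0, 0, 0, 0, 0, 0], [28, -1, 0, 0, 0, 0, 0], [56, -5, 0, 0, 0, 0, 0], [86, -8, 0, 0, 0, 0, 0], [116, -12, 0, 0, 0, 0, 0]]}' | python3 steer.py
echo '{"deltas":[[30, -3, 0, 0, 0, 0, 0], [60, -6, 0, 0, 0, 0, 0], [90, -10, 0, 0, 0, 0, 0], [120, -16, 0, 0, 0, 0, 0], [150, -26, 0, 0, 0, 0, 0]]}' | python3 steer.py
echo '{"deltas":[[24, -12, 0, 0, 0, 0, 0], [42, -24, 0, 0, 0, 0, 0], [56, -36, 0, -0.02, -0.02, 0, 0], [64, -46, 0, -0.05, -0.05, 0, 0], [68, -52, 0, -0.09, -0.09, 0, 0]]}' | python3 steer.py
python3 go.py 498.3 10.6 180 1.43 -0.1986 0.2784 0.9397
```

```text
time_s: 16.3
position: [557.1, -228.5, 196.5]
orientation: [-0.001, 0.755, 0.656, 0.0]
force: [-0.6, 0.3, -1.3]
finger_gap: 27.1
grip_force: 59.2
time_s: 16.8
position: [552.0, -76.4, 196.6]
orientation: [-0.001, 0.755, 0.656, -0.0]
force: [0.8, 0.0, -2.3]
finger_gap: 27.5
grip_force: 59.2
time_s: 17.3
position: [509.4, -2.6, 196.5]
orientation: [0.063, 0.753, 0.655, -0.005]
force: [0.7, -1.3, -2.7]
finger_gap: 27.3
grip_force: 59.3
t 17.3 pos [509.4  -2.6 196.5] yaw 1.427 z [ 0.0761 -0.1017 -0.9919] j [-0.19 -0.04  1.88 -0.09  1.21 -0.02] F [ 0.7 -1.3 -2.7]
shift [ 13.  -14.2  14.2] turn [-0.1532 -0.1604  0.0316]
```

```bash
echo '{"deltas":[[3, -3, 3, -0.04, -0.04, 0.01, 0], [7, -7, 7, -0.08, -0.09, 0.02, 0], [10, -11, 11, -0.12, -0.13, 0.03, 0], [13, -14, 14, -0.153, -0.16, 0.031, 0], [13, -14, 14, -0.153, -0.16, 0.031, 0]]}' | python3 steer.py
echo '{"deltas":[[0, 0, 0, 0, 0, 0, 0], [0, 0, 0, 0, 0, 0, 0], [0, 0, 0, 0, 0, 0, 0], [0, 0, 0, 0, 0, 0, 0]]}' | python3 steer.py
python3 go.py 504.3 2.3 139.5 1.43 -0.1986 0.2784 0.9397
```

```text
time_s: 17.8
position: [497.3, 10.9, 178.8]
orientation: [0.171, 0.753, 0.635, -0.015]
force: [-0.8, -0.3, -2.0]
finger_gap: 27.4
grip_force: 59.3
time_s: 18.2
position: [500.4, 8.1, 181.4]
orientation: [0.173, 0.754, 0.633, -0.014]
force: [-1.1, -0.2, -1.7]
finger_gap: 27.1
grip_force: 59.3
t 18.2 pos [500.4   8.1 181.4] yaw 1.366 z [ 0.1986 -0.2779 -0.9398] j [-0.06 -0.11  2.01 -0.31  1.04  0.24] F [-1.1 -0.2 -1.7]
shift [ 5.2 -5.6 41.8] turn [-0.0001 -0.0005 -0.0018]
```

```bash
echo '{"deltas":[[1, -1, 6, 0, 0, 0, 0], [2, -2, 17, 0, 0, 0, 0], [4, -4, 29, 0, 0, 0, 0], [5, -5.5, 38, 0, 0, 0, 0], [5.2, -5.6, 41.8, 0, 0, 0, 0]]}' | python3 steer.py
echo '{"deltas":[[0, 0, 0, 0, 0, 0, 0], [0, 0, 0, 0, 0, 0, 0], [0, 0, 0, 0, 0, 0, 0], [0, 0, 0, 0, 0, 0, 0]]}' | python3 steer.py
python3 go.py 508.1 -3.2 121.6 1.43 -0.1986 0.2784 0.9397
python3 - <<'E'
from h import *
S=ctrl.sense();M=rot(S["orientation"]);n=S["position"]+M[:,2]*77.6
c=shot("scene","s9");w=shot("wrist","w9")
print("pred tip",proj(c,n),"mid",proj(c,n-M[:,2]*6),"ring",proj(c,(525.6,-27.7,38.4)),"wrist tip",proj(w,n),proj(w,(525.6,-27.7,38.4)))
p=c["pixels"].astype(int);q=proj(c,n-M[:,2]*6)
m=(p[...,0]>120)&(p[...,0]-p[...,2]>60)&(p[...,0]-p[...,1]>35);y,x=np.nonzero(m);k=(abs(x-q[0])<12)&(abs(y-q[1])<12);print(k.sum(),list(zip(x[k],y[k])))
a=cv2.resize(c["pixels"][240:330,260:350],(400,400),interpolation=2);b=cv2.resize(w["pixels"][60:460,120:520],(400,400))
cv2.imwrite("pics/crop6.png",np.hstack([a,b])[:,:,::-1])
E
```

```text
time_s: 18.7
position: [502.8, 2.5, 137.0]
orientation: [0.172, 0.754, 0.634, -0.015]
force: [-0.3, -0.2, -0.8]
finger_gap: 27.4
grip_force: 59.3
time_s: 19.1
position: [504.3, 2.7, 139.8]
orientation: [0.173, 0.754, 0.634, -0.013]
force: [0.1, -0.1, -2.1]
finger_gap: 27.4
grip_force: 59.3
t 19.1 pos [504.3   2.7 139.8] yaw 1.367 z [ 0.1995 -0.278  -0.9396] j [-0.07 -0.05  2.04 -0.33  0.95  0.27] F [ 0.1 -0.1 -2.1]
shift [-0.5 -0.  19.5] turn [ 0.0008 -0.0005 -0.001 ]
pred tip [309.07468982 291.57556429] mid [309.54206053 290.17751796] ring [306.91126406 298.33434167] wrist tip [324.65877927 245.09220227] [324.48081443 233.56052689]
12 [(np.int64(309), np.int64(291)), (np.int64(307), np.int64(294)), (np.int64(308), np.int64(294)), (np.int64(311), np.int64(296)), (np.int64(312), np.int64(298)), (np.int64(312), np.int64(299)), (np.int64(302), np.int64(300)), (np.int64(303), np.int64(300)), (np.int64(312), np.int64(300)), (np.int64(303), np.int64(301)), (np.int64(311), np.int64(301)), (np.int64(304), np.int64(302))]
```

View pics/crop6.png

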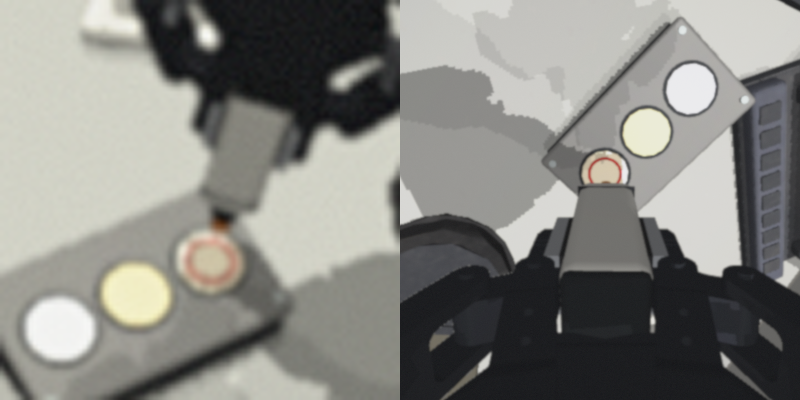

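Nose (≈ (220,222) in the left crop) points at the ring's centre (210,262), exactly on the predicted pixels. The wrist picture also shows the ring at its predicted (325,233). Descend to touch.

```bash
echo '{"deltas":[[0, 0, 4, 0, 0, 0, 0], [-0.2, 0, 11, 0, 0, 0, 0], [-0.4, 0, 18, 0, 0, 0, 0], [-0.4, 0, 23, 0, 0, 0, 0], [-0.4, 0, 26, 0, 0, 0, 0]]}' | python3 steer.py >/dev/null
echo '{"deltas":[[0, 0, 1, 0, 0, 0, 0], [0, 0, 1, 0, 0, 0, 0], [0, 0, 1, 0, 0, 0, 0], [0, 0, 1, 0, 0, 0, 0], [0, 0, 1, 0, 0, 0, 0]]}' | python3 steer.py >/dev/null
cat > f.py <<'E'
from h import *
S=ctrl.sense();n=np.array([-.1986,.2784,.9397]);d=np.array(S["position"])-[525.6,-27.7,38.4]
print(round(S["time_s"],2),"along",round(d@n,2),"lat",np.round(d-n*(d@n),2),"Fn",round(float(S["force"]@n),2),"z",rot(S["orientation"])[:,2].round(4))
E
for k in 1 2 3 4; do echo '{"deltas":[[0, 0, 0, 0, 0, 0, 0]]}' | python3 steer.py>/dev/null; python3 f.py; done
```

```text
20.3 along 80.61 lat [-0.23  0.03 -0.06] Fn -0.85 z [ 0.1988 -0.278  -0.9398]
20.4 along 80.55 lat [-0.29  0.04 -0.07] Fn -0.85 z [ 0.1987 -0.278  -0.9398]
20.5 along 80.53 lat [-0.3   0.04 -0.08] Fn -2.36 z [ 0.1987 -0.278  -0.9398]
20.6 along 80.48 lat [-0.37  0.04 -0.09] Fn -2.43 z [ 0.1985 -0.278  -0.9399]
```

```bash
echo '{"deltas":[[0, 0, 1, 0, 0, 0, 0], [0, 0, 2, 0, 0, 0, 0], [0, 0, 2, 0, 0, 0, 0]]}' | python3 steer.py>/dev/null
for k in 1 2 3 4; do echo '{"deltas":[[0, 0, 0, 0, 0, 0, 0]]}' | python3 steer.py>/dev/null; python3 f.py; done
echo '{"deltas":[[0, 0, 1, 0, 0, 0, 0], [0, 0, 2, 0, 0, 0, 0], [0, 0, 2, 0, 0, 0, 0]]}' | python3 steer.py>/dev/null
for k in 1 2 3 4 5 6; do echo '{"deltas":[[0, 0, 0, 0, 0, 0, 0]]}' | python3 steer.py>/dev/null; python3 f.py; done
```

```text
21.0 along 78.37 lat [-0.43  0.06 -0.11] Fn -2.39 z [ 0.1983 -0.2779 -0.9399]
21.1 along 78.44 lat [-0.36  0.04 -0.09] Fn -0.6 z [ 0.1985 -0.278  -0.9399]
21.2 along 78.48 lat [-0.35  0.05 -0.09] Fn -2.26 z [ 0.1985 -0.278  -0.9399]
21.3 along 78.47 lat [-0.34  0.05 -0.09] Fn -1.3 z [ 0.1985 -0.278  -0.9398]
21.7 along 76.52 lat [-0.26  0.03 -0.06] Fn -1.24 z [ 0.1986 -0.278  -0.9398]
21.8 along 76.53 lat [-0.27  0.03 -0.06] Fn -1.03 z [ 0.1987 -0.278  -0.9398]
21.9 along 76.52 lat [-0.27  0.03 -0.06] Fn -0.44 z [ 0.1987 -0.278  -0.9398]
22.0 along 76.53 lat [-0.26  0.03 -0.06] Fn -0.1 z [ 0.1987 -0.278  -0.9398]
22.1 along 76.5 lat [-0.28  0.04 -0.07] Fn -1.22 z [ 0.1987 -0.278  -0.9398]
22.2 along 76.51 lat [-0.25  0.02 -0.06] Fn -1.22 z [ 0.1987 -0.278  -0.9398]
```

```bash
echo '{"deltas":[[0, 0, 0.9, 0, 0, 0, 0], [0, 0, 1.8, 0, 0, 0, 0], [0, 0, 1.8, 0, 0, 0, 0], [0, 0, 1.8, 0, 0, 0, 0]]}' | python3 steer.py>/dev/null
for k in 1 2 3 4 5 6 7 8 9 10 11 12; do echo '{"deltas":[[0, 0, 0, 0, 0, 0, 0]]}' | python3 steer.py>/dev/null; python3 f.py; done | awk '{s+=$9;n++;print $3,$9,$0~"z"?$NF:""}END{print s/n}' | tail -6
python3 f.py
echo '{"deltas":[[0, 0, 0.5, 0, 0, 0, 0], [0, 0, 1, 0, 0, 0, 0], [0, 0, 1, 0, 0, 0, 0], [0, 0, 1, 0, 0, 0, 0]]}' | python3 steer.py>/dev/null
for k in 1 2 3 4 5 6 7 8 9 10 11 12; do echo '{"deltas":[[0, 0, 0, 0, 0, 0, 0]]}' | python3 steer.py>/dev/null; python3 f.py; done | grep -o 'Fn [-0-9.]*' | awk '{s+=$2;print $2}END{print "mean",s/NR}'
python3 f.py
```

```text
74.68 0.75 -0.9398]
74.68 0.98 -0.9398]
74.68 0.27 -0.9398]
74.68 1.47 -0.9398]
74.67 0.09 -0.9398]
0.573333
23.8 along 74.67 lat [-0.3   0.04 -0.08] Fn 0.09 z [ 0.1986 -0.278  -0.9398]
0.6
1.57
1.52
1.4
1.15
0.73
1.2
1.59
1.81
1.38
1.12
1.0
mean 1.25583
25.4 along 73.68 lat [-0.31  0.05 -0.08] Fn 1.0 z [ 0.1986 -0.278  -0.9398]
```

```bash
python3 -c "
from workcell import ctrl
print(ctrl.close_job())"
```

```text
the job is handed in; nothing more can be done
None
```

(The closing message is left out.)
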